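# Seat the photometer's keyed check filter and hold it home

## Robot

A 6-joint arm with a two-finger parallel gripper is mounted at the origin on a cart in front of the work surface, level with it; the furniture and walls round the work are solid. World frame = base frame: x ahead of the robot, y to its left, z up, the work surface at z = 0. Lengths are in m, angles in rad, forces in N, time in s.
With the tool pointing down it reaches from about 0.4 to 0.825 m from the base axis. Payload 7 kg.
Tool frame: the origin (TCP) lies between the finger pads; the fingertips stand 11 mm ahead of it and the grasp point (between the pads) lies 8 mm behind it; x points along the fingers, z is the direction in which the jaws open and shut, and the axes are right-handed (so a half turn about x gives the same grasp; the last joint's range is limited). The gripper opens to 88 mm and grips with 3 to 60 N. Pads are 19 mm wide; open, the fingers measure 130 mm over their backs; the gripper's body (78 mm by 193 mm) begins 47 mm behind the grasp point.
Start: joints at [-0.843, 0.359, 0.012, 0, -1.224, -0.288], TCP at [0.287, -0.611, 0.201] pointing down, gripper open.
Joint ranges: [-3.07, 3.07], [-1.43, 2.12], [-1.02, 1.25], [-3.03, 1.67], [-3.05, -0], [-3.03, 3.03]. Speed limits (rad/s): [2.39, 2.39, 3.01, 3.14, 3.14, 3.14].

## Interface

Orientations are given as [roll, pitch, yaw] about the fixed x, y, z axes, in that order (R = Rz(yaw) Ry(pitch) Rx(roll)).
In Python, from station import arm gives the robot as it stands.
- The arm moves only by the tool jog_arm, never from a script. Its argument "motion" is a list of rows, each an object of numbers: "dx", "dy", "dz": the shift along the tool's x, y, z in m; "twist": the turn about the tool's x in degrees. In form: [{"dx": .., "dy": .., "dz": .., "twist": ..}, ...]. A call has 1 to 20 rows; each row is the pose to reach, as a shift and turn from the pose commanded when the call began, along the tool's axes at that moment; what a row does not reach only later rows make up. A row lasts 1/12 s, in which the tool goes at most 41.7 mm and 7.16 degrees, less where a joint would pass 70% of its speed; a pose out of reach is approached as far as the arm can. A call with a gripper value outside its range is refused whole. "gripper" is the finger opening in m, from 0 to 0.0876, set as the call begins (left out, the last holds). The fingers move at their own pace and stop on an object; "newtons" is the grip in N (left out, the last holds). Time passes only in rows, so rows that repeat a pose let the fingers close. It gives the time, the measured TCP pose, the force and the opening at its end, in the units of the state.
- arm.get_state(): the state, without advancing time (a new reading comes with each control period).
- arm.grab_frame(name): name is "scene" or "top"; returns the picture (420x560x3 uint8, red, green, blue); there is no depth.
- arm.camera_model(name): a dict with "camera_matrix" (3x3 intrinsics, pixels), "eye" and "attitude" of the camera in the world. Camera axes: x right, y down, z forward; pixel columns grow to the right and rows downward; lengths in m; the calibration is good to about 2 mm. A picture is of the moment at which its call begins. camera_model takes no time and is no camera call.
- arm.job_done(): hands the job in, once; it reports no verdict.
The state is a dict: "t": time; "q": joint angles; "qd": joint speeds; "joint_efforts": joint torques, N m; "eef_pos": TCP position; "ee_rot": TCP orientation; "force": force on the tool from outside, world axes, zero at the start; "moment": the same for the moment, N m; "width": finger opening in m.
Only numpy, scipy, OpenCV 4.12 (cv2) and the standard library are available. Lean on these libraries where they do the work, as an engineer would, in place of code of your own. Each camera call takes 0.05 s, during which the arm holds its last target.

## Task

Check the photometer with its sprung filter cell. First blow the dust off the filter glass: press the cap of the clamped duster canister right down and let it spring back up. Then turn the knurled filter cell clockwise (seen from above), pressing it lightly, until its hidden keyway drops over the pin, push it fully home against its spring, and finish with the gripper still holding it pushed home, because the reading runs only while it is held down; do not touch the filter glass, and leave the petri dish and brown bottle beside the photometer and the marker pen alone.

Things in the scene. Friction and masses are not known exactly. Their poses are not given: they have to be found in the camera images.
- photometer: White bench photometer, fixed, 215 mm deep (x -90 to +125 mm), 150 mm wide, 60 mm high; sloping panel at its front (-x), grey lamp hood at its rear (x from +75 mm, 82 mm high). Origin on the bench under the upright axis of its filter port, z up. The port: aluminium flange, 72 mm diameter, top at z = 72 mm, with an upright spigot of 36 mm diameter up to z = 104 mm.
- port_seat (a point): Point on the port's axis 76 mm above the bench: the filter cell's underside is here when it is fully home. Axes as the photometer. One steel pin (5 mm diameter) sticks out 5 mm sideways from the spigot, its top 10 mm above this point.
- filter_cell: Filter cell: dark collar, knurled all round, 54 mm outside diameter, 36 mm high, 0.1 to 0.16 kg, loose on the spigot with 1.1 mm play all round. Origin at the centre of its underside, z up; the axes tell nothing of the keyway. At the start the underside is 12 mm above port_seat, on a sprung sleeve. Grip it across the knurled wall from above, fingertips 3 mm or more above its underside.
- cell_top (a point): Centre of the cell's top face, 36 mm above its underside. The keyway, a 10 mm slot in the bore, cannot be seen. Off the keyway, the cell pressed down stops hard on the pin after 2 mm. The keyway comes over the pin after a turn of 20 to 75 degrees clockwise (seen from above) from the start, with about 6 degrees play either way; then the cell goes down 12 mm and can hardly turn.
- filter_glass: Filter glass, 39 mm diameter, set in the top of the cell inside a rim 8 mm wide; its upper face is 3 mm below the rim. Moves with the cell, same origin. Must not be touched.
- seat_spring (a joint): Travel in m of the sprung aluminium sleeve (about 52 mm diameter) round the spigot, which carries the filter cell: 0 at the start (cell raised), 0.002 when the cell is pressed onto the pin, 0.012 fully down (cell home). It pushes up with about 4 N at 0 and 9 N at 0.012, and lifts the cell again if that is let go.
- duster: Duster canister of 48 mm diameter, clamped in a dark steel bracket with an 80 mm square foot, fixed to the bench 17 to 21 cm to the left (+y) of the filter port. Origin on the bench under the canister's axis. It does not move.
- cap_top (a point): Centre of the flat round top (21 mm diameter) of the duster's white press cap, 153 mm above the bench at the start. Moves with the cap.
- duster_cap (a joint): Travel in m of the press cap: 0 up, 0.005 fully down. Pressed straight down; takes about 1.5 N to start and 5 N for the full travel, springs back by itself.
- petri_dish: Bystander: lidded petri dish, 71 mm diameter, 15 mm high, right of the photometer. Origin at the centre of its underside.
- brown_bottle: Bystander: brown reagent bottle with blue cap, 56 mm diameter, 105 mm high, right of the photometer. Origin at the centre of its underside.
- marker: Bystander: marker pen lying on the bench at the left, 135 mm long. Origin at the middle of its underside.
Not all that is in view belongs to the job. What is shaped like the filter_cell but purple or yellow is not meant.

How it is judged:
On the way, in this order (a step that is already met when the one before it is completed fails the run):
1. the duster's cap is pressed right down (value of joint duster_cap above 0.004 m), for 0.1 s.
2. the cap has sprung back up (value of joint duster_cap below 0.001 m), for 0.1 s.
3. the filter cell's keyway has dropped over the pin (z of filter_cell in the frame of port_seat below 0.006 m and horizontal distance between filter_cell and port_seat below 0.004 m), for 0.1 s.
At the end, for the whole second after the job is handed in: The filter cell is fully home over the pin (underside within 1.5 mm of port_seat, centred within 3 mm, upright within 4 degrees, sleeve pushed down more than 10.5 mm), at rest, with the gripper still on it and keeping it there against the spring (contact of at least 1 N); the duster's cap is up (z of filter_cell in the frame of port_seat between -0.003 and 0.0015 m and value of joint seat_spring above 0.0105 m and horizontal distance between filter_cell and port_seat below 0.003 m and angle between filter_cell's own z axis and vertical below 0.07 rad and linear speed of filter_cell below 0.01 m/s and contact force between any of the fingers, the arm and filter_cell above 1 N and value of joint duster_cap below 0.001 m); the arm keeps its last pose, push and grip.
It fails at once if the filter glass is touched (contact force between any of the fingers, the arm and filter_glass above 0.5 N).
It fails at once if the petri dish, the brown bottle or the marker is moved by more than 2 cm (distance of any of petri_dish, brown_bottle, marker from where it was at the start of the episode above 0.02 m).
It fails at once if the brown bottle is tipped (angle between brown_bottle's own z axis and vertical above 0.35 rad).
It also fails if it takes over 51 s, if anything falls off the work surface, if the arm or the gripper's body presses on something with over 40 N, if the wrist force passes 120 N, or if a joint passes its speed limit or range.

## Working session

There is one attempt and no reset: what is moved stays moved. The work goes in short steps, Python scripts to look and compute and a tool call to move; the robot and the scene stay as the last step left them, time stands still between calls to the robot, and variables do not carry over. Pictures are saved under pics/ and viewed, and the job is handed in when it is done.

Besides the shell and the picture viewer there is one more tool, called after "Request:" in YAML: its name, and indented under it one key for each argument. jog_arm: Moves the arm, as the interface text tells. Its arguments: {"type":"object","properties":{"motion":{"type":"array"},"gripper":{"type":"number"},"newtons":{"type":"number"}},"required":["motion"]}

```bash
mkdir -p pics; ls
python3 - <<'E'
from station import arm
import cv2,numpy as np
print(arm.get_state())
for n in("scene","top"):
    f=arm.grab_frame(n); cv2.imwrite(f"pics/{n}0.png",f[:,:,::-1]); m=arm.camera_model(n); print(n,m)
E
```

```text
pics
{'t': 0.0, 'q': array([-8.42869162e-01,  3.59363165e-01,  1.10689251e-02, -3.61929672e-04,
       -1.22411593e+00, -2.88082333e-01]), 'qd': array([ 0.00018504, -0.00054381, -0.00026696,  0.00158138,  0.00201113,
        0.00067658]), 'joint_efforts': array([ 4.85823675e-04, -5.82714200e+01,  2.93064612e+01,  6.99748233e+00,
        6.93586378e-03, -1.56536134e-04]), 'eef_pos': array([ 0.28715034, -0.61028376,  0.20014033]), 'ee_rot': array([0.08032711, 1.56914699, 2.09084501]), 'force': array([ 0.90485383, -0.38992971, -0.1378011 ]), 'moment': array([ 0.04110631, -0.03736469, -0.04452732]), 'width': 0.08750999181499108}
scene {'camera_matrix': array([[402.60063968,   0.        , 274.41947003],
       [  0.        , 402.60063968, 218.14676849],
       [  0.        ,   0.        ,   1.        ]]), 'eye': array([-0.19259104,  0.49829212,  0.91126202]), 'attitude': array([-2.35054571,  0.01705905, -2.21682544])}
top {'camera_matrix': array([[536.95627193,   0.        , 286.14322172],
       [  0.        , 536.95627193, 205.09931157],
       [  0.        ,   0.        ,   1.        ]]), 'eye': array([0.29263714, 0.02892378, 1.55364945]), 'attitude': array([-3.03932828, -0.01495529, -1.58384423])}
```

View pics/scene0.png

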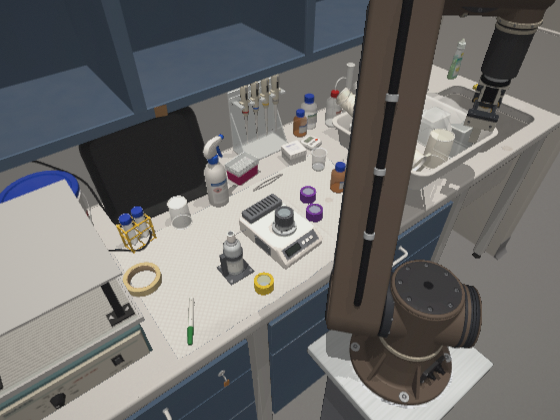

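View pics/top0.png

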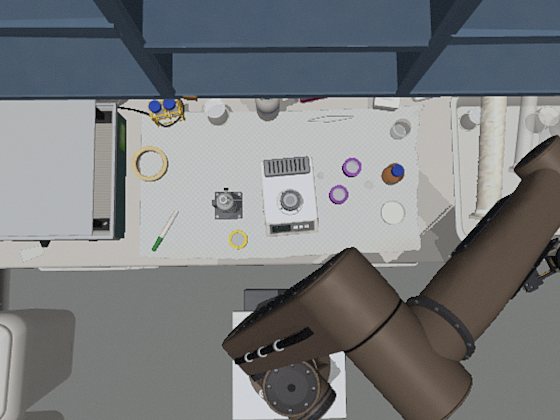

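```bash
cat > h.py <<'E'
import numpy as np
from scipy.spatial.transform import Rotation as Ro
from station import arm
def cam(n):
    m=arm.camera_model(n); return np.array(m['camera_matrix']),np.array(m['eye']),Ro.from_euler('xyz',m['attitude']).as_matrix()
def ray(n,uv):
    K,e,R=cam(n); d=R@np.linalg.solve(K,[uv[0],uv[1],1.]); return e,d/np.linalg.norm(d)
def proj(n,p):
    K,e,R=cam(n); c=K@(R.T@(np.asarray(p)-e)); return c[:2]/c[2]
def tri(a,b):
    e1,d1=ray('scene',a);e2,d2=ray('top',b)
    A=np.stack([d1,-d2],1);s=np.linalg.lstsq(A,e2-e1,rcond=None)[0]
    p,q=e1+s[0]*d1,e2+s[1]*d2; return (p+q)/2,np.linalg.norm(p-q)
def plane(n,uv,z):
    e,d=ray(n,uv); return e+d*(z-e[2])/d[2]
E
python3 - <<'E'
import cv2,numpy as np
a=cv2.imread('pics/scene0.png');b=cv2.imread('pics/top0.png')
def c(im,x,y,w,h,s): return cv2.resize(im[y:y+h,x:x+w],None,fx=s,fy=s,interpolation=cv2.INTER_CUBIC)
cv2.imwrite('pics/sc1.png',c(a,210,170,130,100,6)); cv2.imwrite('pics/tc1.png',c(b,200,150,130,100,6))
from h import *
print(plane('top',(290,200),.124),plane('scene',(285,210),.124))
E
```

```text
[ 0.45269225 -0.00488597  0.124     ] [ 0.45910603 -0.01384798  0.124     ]
```

View pics/sc1.png

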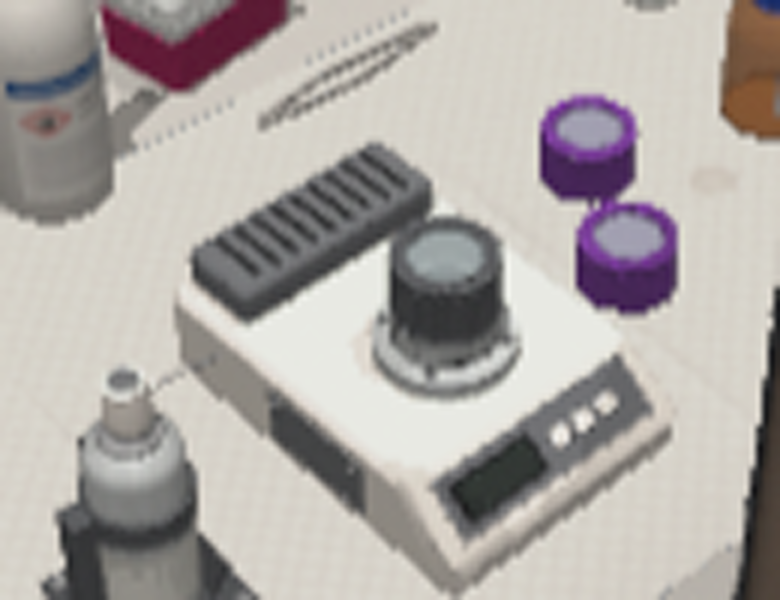

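View pics/tc1.png

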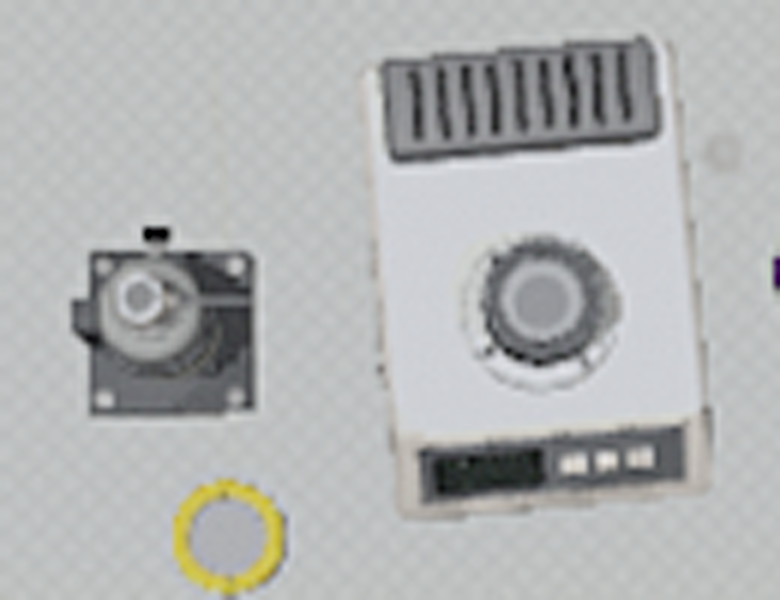

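Run:
```python
from h import *
f=lambda u,v,x0,y0:(x0+(u+.5)/6-.5,y0+(v+.5)/6-.5)
for nm,a,b in(('glass',f(445,256,210,170),f(542,297,200,150)),('cap',f(126,380,210,170),f(140,297,200,150))):
    print(nm,a,b,tri(a,b))
    for z in (.121,.153): print(z,plane('scene',a,z),plane('top',b,z))
# photometer yaw: hood edge corners / body from top view
for p in [(382,62),(655,42),(392,160),(660,135)]: print(plane('top',f(*p,200,150),.082))
for p in [(372,70),(405,515),(668,40),(710,490)]: print(plane('top',f(*p,200,150),.05))
```

```text
glass (283.75, 212.25) (289.9166666666667, 199.08333333333334) (array([ 0.45479152, -0.00518231,  0.12360784]), np.float64(0.0012678357160222015))
0.121 [ 0.45648824 -0.007305    0.121     ] [ 0.45550773 -0.0047672   0.121     ]
0.153 [0.43020513 0.01316809 0.153     ] [ 0.45186981 -0.00401467  0.153     ]
cap (230.58333333333334, 232.91666666666666) (222.91666666666666, 199.08333333333334) (array([0.45308036, 0.17065351, 0.15496891]), np.float64(0.0018556034621745941))
0.121 [0.48139447 0.15522443 0.121     ] [0.45754557 0.17487031 0.121     ]
0.153 [0.45410284 0.16911624 0.153     ] [0.45386214 0.17161042 0.153     ]
[0.57025946 0.0668902  0.082     ]
[ 0.57837093 -0.05974403  0.082     ]
[0.52435278 0.06267669 0.082     ]
[ 0.53471385 -0.06130088  0.082     ]
[0.57250879 0.07247497 0.05      ]
[0.36201467 0.05886057 0.05      ]
[ 0.58548324 -0.06785478  0.05      ]
[ 0.37192941 -0.08370666  0.05      ]
```

```bash
cat >> h.py <<'E'
def tool():
    s=arm.get_state(); return s,Ro.from_euler('xyz',s['ee_rot']).as_matrix()
def to(p):
    s,R=tool(); d=R.T@(np.asarray(p)-s['eef_pos']); print('t',s['t'],'pos',s['eef_pos'].round(4),'F',s['force'].round(2),'M',s['moment'].round(2),'w',round(s['width'],4),'q',s['q'].round(3)); print('jog',d.round(4)); print('tool axes (cols)\n',R.round(3)); return d
E
python3 - <<'E'
from h import *
to([.287,-.611,.26]); to([.454,.1705,.26])
E
```

```text
t 0.1 pos [ 0.2872 -0.6104  0.2002] F [-0.38  0.17  0.55] M [ 0.02  0.01 -0.01] w 0.0878 q [-0.843  0.359  0.011 -0.    -1.224 -0.288]
jog [-0.0598  0.0004 -0.0004]
tool axes (cols)
 [[-0.001 -0.905 -0.426]
 [ 0.001 -0.426  0.905]
 [-1.     0.     0.001]]
t 0.1 pos [ 0.2872 -0.6104  0.2002] F [-0.38  0.17  0.55] M [ 0.02  0.01 -0.01] w 0.0878 q [-0.843  0.359  0.011 -0.    -1.224 -0.288]
jog [-0.0589 -0.4833  0.6357]
tool axes (cols)
 [[-0.001 -0.905 -0.426]
 [ 0.001 -0.426  0.905]
 [-1.     0.     0.001]]
```

Request:
jog_arm:
  motion:
    - {"dx":-0.03}
    - {"dx":-0.06}
    - {"dx":-0.06,"dy":-0.024,"dz":0.032}
    - {"dx":-0.06,"dy":-0.048,"dz":0.064}
    - {"dx":-0.06,"dy":-0.072,"dz":0.095}
    - {"dx":-0.06,"dy":-0.096,"dz":0.127}
    - {"dx":-0.06,"dy":-0.121,"dz":0.159}
    - {"dx":-0.06,"dy":-0.145,"dz":0.191}
    - {"dx":-0.06,"dy":-0.169,"dz":0.222}
    - {"dx":-0.06,"dy":-0.193,"dz":0.254}
    - {"dx":-0.06,"dy":-0.217,"dz":0.286}
    - {"dx":-0.06,"dy":-0.241,"dz":0.318}
    - {"dx":-0.06,"dy":-0.266,"dz":0.35}
    - {"dx":-0.06,"dy":-0.29,"dz":0.381}
    - {"dx":-0.06,"dy":-0.314,"dz":0.413}
    - {"dx":-0.06,"dy":-0.338,"dz":0.445}
    - {"dx":-0.06,"dy":-0.362,"dz":0.477}
    - {"dx":-0.06,"dy":-0.386,"dz":0.508}
    - {"dx":-0.06,"dy":-0.411,"dz":0.54}
    - {"dx":-0.06,"dy":-0.435,"dz":0.572}
  gripper: 0

```text
invalid input
```

Run:
```python
from h import *
to([.454,.1705,.19])
```

```text
t 0.1 pos [ 0.2872 -0.6104  0.2002] F [-0.38  0.17  0.55] M [ 0.02  0.01 -0.01] w 0.0878 q [-0.843  0.359  0.011 -0.    -1.224 -0.288]
jog [ 0.0111 -0.4833  0.6356]
tool axes (cols)
 [[-0.001 -0.905 -0.426]
 [ 0.001 -0.426  0.905]
 [-1.     0.     0.001]]
```

Request:
jog_arm:
  motion:
    - {"dx":-0.03,"dy":0,"dz":0,"twist":0}
    - {"dx":-0.06,"dy":0,"dz":0,"twist":0}
    - {"dx":-0.06,"dy":-0.048,"dz":0.064,"twist":0}
    - {"dx":-0.06,"dy":-0.096,"dz":0.127,"twist":0}
    - {"dx":-0.06,"dy":-0.145,"dz":0.191,"twist":0}
    - {"dx":-0.06,"dy":-0.193,"dz":0.254,"twist":0}
    - {"dx":-0.06,"dy":-0.241,"dz":0.318,"twist":0}
    - {"dx":-0.06,"dy":-0.29,"dz":0.381,"twist":0}
    - {"dx":-0.06,"dy":-0.338,"dz":0.445,"twist":0}
    - {"dx":-0.06,"dy":-0.386,"dz":0.508,"twist":0}
    - {"dx":-0.06,"dy":-0.435,"dz":0.572,"twist":0}
    - {"dx":-0.06,"dy":-0.483,"dz":0.636,"twist":0}
    - {"dx":-0.06,"dy":-0.483,"dz":0.636,"twist":0}
    - {"dx":-0.06,"dy":-0.483,"dz":0.636,"twist":0}
    - {"dx":-0.06,"dy":-0.483,"dz":0.636,"twist":0}
    - {"dx":-0.06,"dy":-0.483,"dz":0.636,"twist":0}
    - {"dx":-0.06,"dy":-0.483,"dz":0.636,"twist":0}
    - {"dx":-0.06,"dy":-0.483,"dz":0.636,"twist":0}
    - {"dx":-0.06,"dy":-0.483,"dz":0.636,"twist":0}
    - {"dx":-0.06,"dy":-0.483,"dz":0.636,"twist":0}
  gripper: 0

```text
t: 1.77
eef_pos: [0.4431, 0.125, 0.2612]
ee_rot: [-1.094, 1.57, 0.917]
force: [1.6, -1.1, 0.8]
width: 0.0006
```

Run:
```python
from h import *
to([.454,.1705,.18])
```

```text
t 1.7667 pos [0.4431 0.125  0.2612] F [ 1.63 -1.1   0.79] M [-0.05 -0.19 -0.03] w 0.0006 q [ 0.705 -0.042 -0.338 -0.    -1.275 -1.835]
jog [ 0.0812 -0.0292  0.0365]
tool axes (cols)
 [[ 0.    -0.905 -0.426]
 [ 0.    -0.426  0.905]
 [-1.    -0.     0.   ]]
```

Request:
jog_arm:
  motion:
    - {"dx":0.02,"dy":-0.029,"dz":0.0365,"twist":-7}
    - {"dx":0.05,"dy":-0.029,"dz":0.0365,"twist":-14}
    - {"dx":0.075,"dy":-0.029,"dz":0.0365,"twist":-21}
    - {"dx":0.075,"dy":-0.029,"dz":0.0365,"twist":-25}
    - {"dx":0.075,"dy":-0.029,"dz":0.0365,"twist":-25}
    - {"dx":0.075,"dy":-0.029,"dz":0.0365,"twist":-25}

```text
t: 2.27
eef_pos: [0.4543, 0.1683, 0.1861]
ee_rot: [2.075, 1.57, -1.763]
force: [0.6, 0.7, 0.8]
width: 0.0005
```

Run:
```python
from h import *
import cv2
to([.454,.1705,.159])
a=arm.grab_frame('scene')[:,:,::-1];b=arm.grab_frame('top')[:,:,::-1]
c=lambda im,x,y:cv2.resize(im[y:y+100,x:x+65],None,fx=6,fy=6,interpolation=2)
cv2.imwrite('pics/p1.png',np.hstack([c(a,200,170),c(b,190,150)]))
```

```text
t 2.2667 pos [0.4543 0.1683 0.1861] F [0.55 0.73 0.83] M [ 0.05 -0.02 -0.03] w 0.0005 q [ 0.762  0.053 -0.417  0.    -1.101 -1.459]
jog [ 0.0271 -0.0015  0.0017]
tool axes (cols)
 [[-0.    -0.642 -0.767]
 [-0.    -0.767  0.642]
 [-1.     0.    -0.   ]]
```

View pics/p1.png

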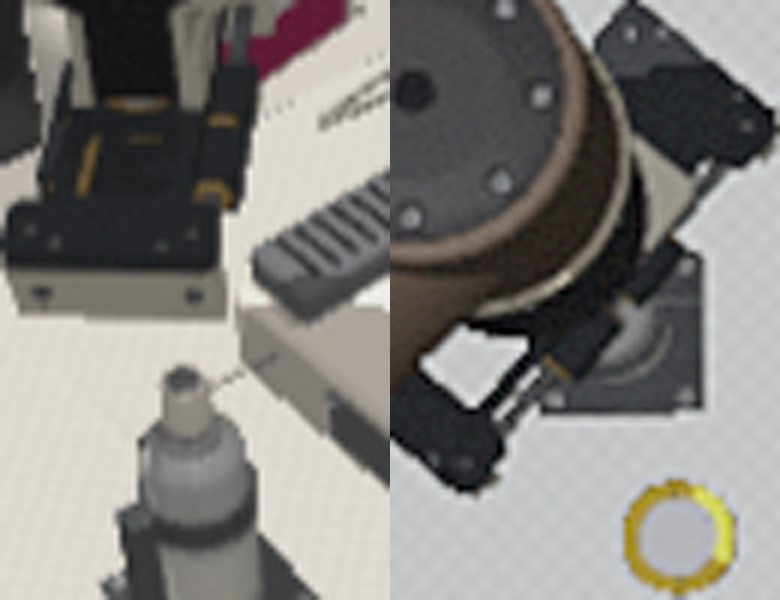

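Run:
```python
from h import *
import cv2
s,R=tool()
for d in (.011,0,-.008,-.055):
    p=s['eef_pos']+R[:,0]*d; print(d,p,proj('scene',p),proj('top',p))
a=arm.grab_frame('scene')[:,:,::-1]
cv2.imwrite('pics/p2.png',cv2.resize(a[100:280,130:370],None,fx=3.3,fy=3.3,interpolation=2))
```

```text
0.011 [0.45472911 0.16838893 0.17595186] [229.84950522 226.48387794] [223.25838998 197.72745232]
0 [0.45471448 0.16837884 0.18695184] [229.44380452 223.46008974] [222.82576804 197.2354664 ]
-0.008 [0.45470384 0.1683715  0.19495183] [229.14486013 221.2319829 ] [222.50677946 196.8727065 ]
-0.055 [0.45464132 0.16832838 0.24195177] [227.31928684 207.62553149] [220.55498101 194.65308402]
```

View pics/p2.png

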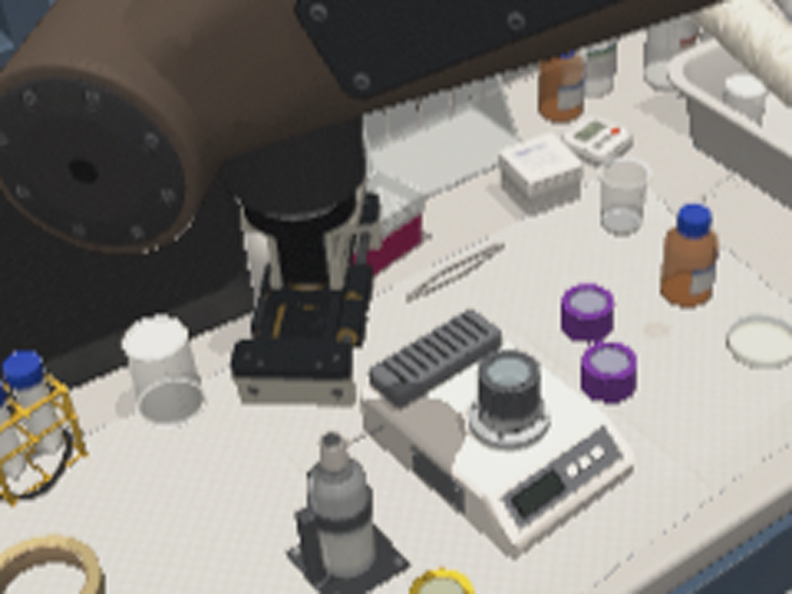

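Request:
jog_arm:
  motion:
    - {"dx":0.012,"dy":-0.001,"dz":0.002,"twist":0}
    - {"dx":0.019,"dy":-0.001,"dz":0.002,"twist":0}
    - {"dx":0.023,"dy":-0.001,"dz":0.002,"twist":0}
    - {"dx":0.0255,"dy":-0.001,"dz":0.002,"twist":0}
    - {"dx":0.0275,"dy":-0.001,"dz":0.002,"twist":0}
    - {"dx":0.0275,"dy":-0.001,"dz":0.002,"twist":0}
    - {"dx":0.0275,"dy":-0.001,"dz":0.002,"twist":0}

```text
t: 3.0
eef_pos: [0.4534, 0.1702, 0.1588]
ee_rot: [-2.124, 1.571, 0.323]
force: [0.0, -0.1, 0.4]
width: 0.0005
```

Run:
```python
from h import *
to([.454,.1705,.159])
```

```text
t 3.0 pos [0.4534 0.1702 0.1588] F [ 0.05 -0.14  0.42] M [ 0.03  0.01 -0.01] w 0.0005 q [ 0.766  0.076 -0.459  0.    -1.036 -1.461]
jog [-0.0002 -0.0006 -0.0003]
tool axes (cols)
 [[ 0.    -0.64  -0.768]
 [ 0.    -0.768  0.64 ]
 [-1.    -0.    -0.   ]]
```

Run:
```python
from h import *
import cv2
a=arm.grab_frame('scene')[:,:,::-1];b=arm.grab_frame('top')[:,:,::-1]
c=lambda im,x,y:cv2.resize(im[y:y+100,x:x+65],None,fx=6,fy=6,interpolation=2)
cv2.imwrite('pics/p3.png',np.hstack([c(a,200,170),c(b,190,150)]))
s,R=tool();
for y in(-.0095,.0095): print(proj('scene',s['eef_pos']+R@[.011,y,.021]),proj('scene',s['eef_pos']+R@[-.055,y*4,.097]))
```

```text
[225.78300349 240.52748934] [206.2480341 245.4408856]
[233.15750769 240.71300643] [238.90162542 246.28282055]
```

View pics/p3.png

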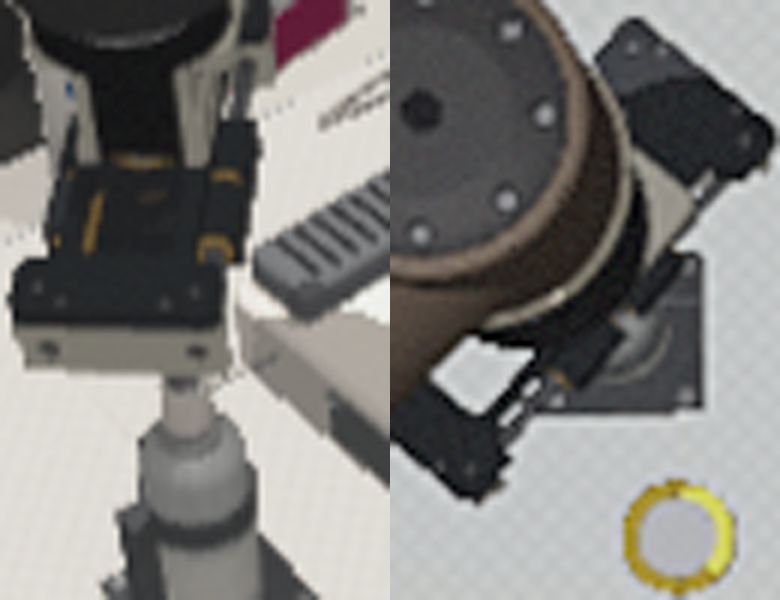

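Run:
```python
from h import *
s,R=tool(); p=s['eef_pos']
for z in np.arange(.14,.30,.02): print(z.round(3), proj('scene',[p[0],p[1],z]).round(1), proj('scene',p+R@[0,0,.097]+[0,0,z-p[2]]).round(1))
from h import *
K,e,Rc=cam('scene'); print(Rc, np.linalg.norm(p-e))
```

```text
0.14 [230.8 236.7] [225.8 265.9]
0.16 [230.1 231.4] [224.9 260.7]
0.18 [229.3 226. ] [224.1 255.3]
0.2 [228.6 220.4] [223.2 249.8]
0.22 [227.8 214.7] [222.2 244.1]
0.24 [227.  208.8] [221.3 238.2]
0.26 [226.1 202.7] [220.3 232.1]
0.28 [225.3 196.5] [219.3 225.9]
[[-0.60193289 -0.55411026  0.57501184]
 [-0.79836446  0.43296686 -0.4185139 ]
 [-0.01705822 -0.7109863  -0.70299893]] 1.0445616323329252
```

Request:
jog_arm:
  motion:
    - {"dx":0.002,"dy":0,"dz":0,"twist":0}
    - {"dx":0.004,"dy":0,"dz":0,"twist":0}
    - {"dx":0.004,"dy":0,"dz":0,"twist":0}

```text
t: 3.35
eef_pos: [0.4531, 0.1701, 0.1541]
ee_rot: [1.128, 1.57, -2.708]
force: [-0.6, 0.2, 0.2]
width: 0.0007
```

Run:
```python
from h import *
import cv2
to([.454,.1705,.159])
a=arm.grab_frame('scene')[:,:,::-1];b=arm.grab_frame('top')[:,:,::-1]
c=lambda im,x,y:cv2.resize(im[y:y+65,x:x+65],None,fx=6,fy=6,interpolation=2)
cv2.imwrite('pics/p4.png',np.hstack([c(a,200,200),c(b,190,170)]))
```

```text
t 3.35 pos [0.4531 0.1701 0.1541] F [-0.58  0.23  0.16] M [0.01 0.03 0.03] w 0.0007 q [ 0.767  0.081 -0.466 -0.    -1.025 -1.461]
jog [-0.0049 -0.0009 -0.0005]
tool axes (cols)
 [[-0.001 -0.64  -0.768]
 [-0.    -0.768  0.64 ]
 [-1.     0.001  0.   ]]
```

View pics/p4.png

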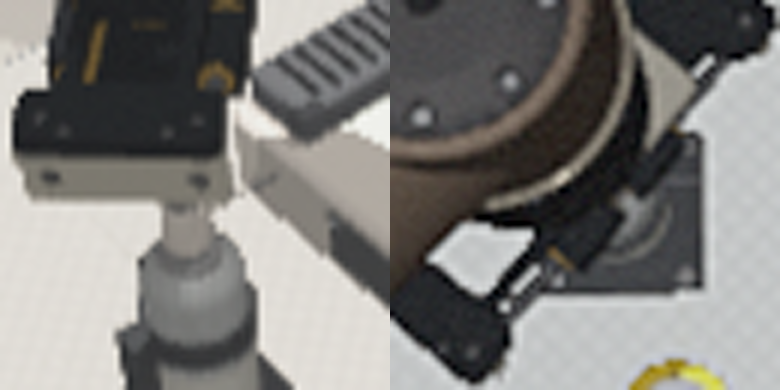

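Run:
```python
from h import *
import cv2
R=Ro.from_euler('xyz',[0.08032711, 1.56914699, 2.09084501]).as_matrix();p=np.array([0.28715034, -0.61028376,  0.20014033])
a=cv2.imread('pics/scene0.png'); x0,y0=430,0
c=cv2.resize(a[y0:y0+130,x0:x0+130],None,fx=4.5,fy=4.5,interpolation=2)
for zz in (-.044,.044,.065,-.065):
  for xx,col in((.011,(0,0,255)),(-.008,(0,255,0)),(-.055,(255,0,0))):
    u=proj('scene',p+R@[xx,0,zz]); print(zz,xx,u.round(1)); cv2.circle(c,tuple(int(v) for v in ((u-[x0,y0]+.5)*4.5)),3,col,-1)
cv2.imwrite('pics/p5.png',c)
```

```text
-0.044 0.011 [473.1 136.1]
-0.044 -0.008 [475.1 130.9]
-0.044 -0.055 [480.2 117.6]
0.044 0.011 [468.5 150.6]
0.044 -0.008 [470.5 145.3]
0.044 -0.055 [475.8 131.8]
0.065 0.011 [467.3 154.2]
0.065 -0.008 [469.4 148.9]
0.065 -0.055 [474.7 135.4]
-0.065 0.011 [474.1 132.8]
-0.065 -0.008 [476.1 127.6]
-0.065 -0.055 [481.2 114.4]
```

View pics/p5.png

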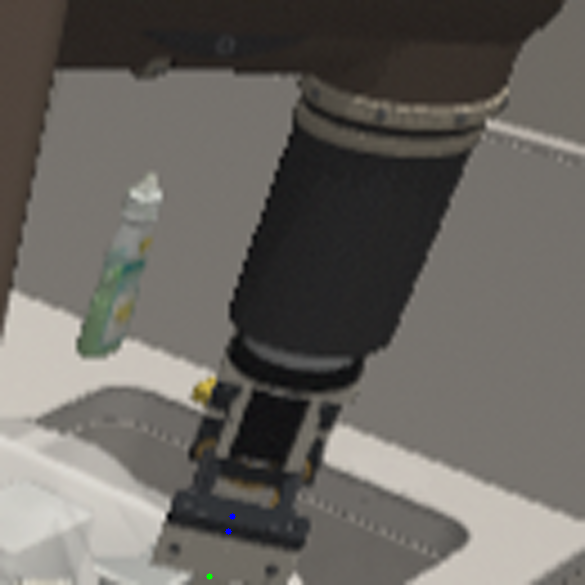

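Run:
```python
from h import *
import cv2
R=Ro.from_euler('xyz',[0.08032711, 1.56914699, 2.09084501]).as_matrix();p=np.array([0.28715034, -0.61028376,  0.20014033])
a=cv2.imread('pics/scene0.png'); x0,y0=440,80
c=cv2.resize(a[y0:y0+90,x0:x0+70],None,fx=6.5,fy=6.5,interpolation=2); c0=c.copy()
for zz in (-.044,.044,):
  for xx,col in((.011,(0,0,255)),(-.008,(0,255,0)),(-.055,(255,0,0))):
    u=proj('scene',p+R@[xx,0,zz]); cv2.circle(c,tuple(int(v) for v in ((u-[x0,y0]+.5)*6.5)),3,col,-1)
b=arm  # none
cv2.imwrite('pics/p6.png',np.hstack([c0,c])[:, :800])
```

```text
(no output)
```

View pics/p6.png

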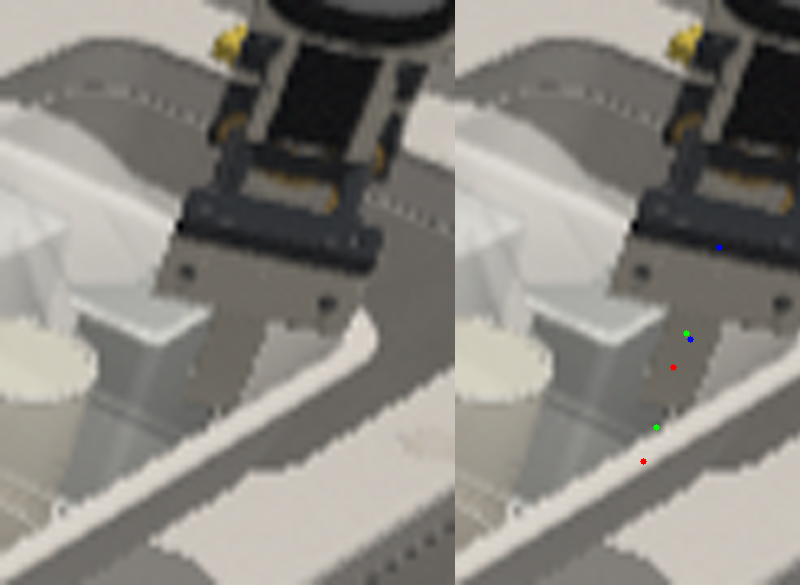

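Run:
```python
from h import *
import cv2
a=arm.grab_frame('scene')[:,:,::-1];b=arm.grab_frame('top')[:,:,::-1]
s,R=tool();p=s['eef_pos']
o=[]
for n,im,x0,y0 in(('scene',a,175,180),('top',b,175,140)):
  c=cv2.resize(im[y0:y0+90,x0:x0+90],None,fx=4.4,fy=4.4,interpolation=2)
  for zz,xx,col in((0,.011,(0,0,255)),(.021,.011,(0,0,255)),(-.021,.011,(0,0,255)),(.097,-.055,(255,0,0)),(-.097,-.055,(255,0,0)),(.097,-.1,(255,255,0)),(-.097,-.1,(255,255,0))):
    u=proj(n,p+R@[xx,0,zz]); cv2.circle(c,tuple(int(v) for v in ((u-[x0,y0]+.5)*4.4)),2,col,-1)
  o.append(c)
cv2.imwrite('pics/p7.png',np.hstack(o))
```

```text
(no output)
```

View pics/p7.png

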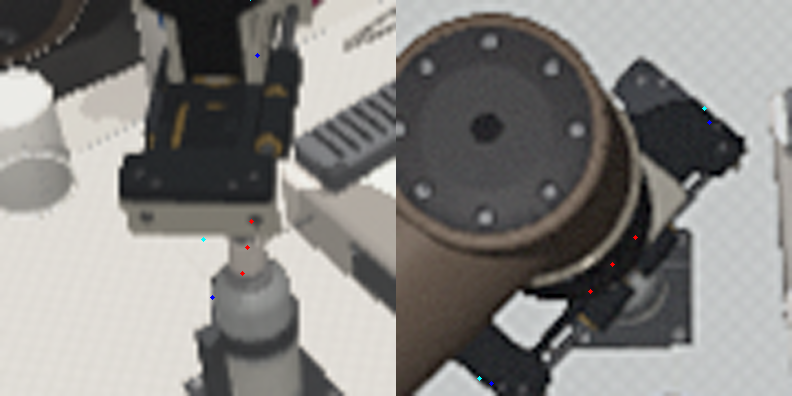

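Request:
jog_arm:
  motion:
    - {"dx":0.002,"dy":0,"dz":0,"twist":0}
    - {"dx":0.004,"dy":0,"dz":0,"twist":0}

```text
t: 3.72
eef_pos: [0.4534, 0.1703, 0.1505]
ee_rot: [-1.714, 1.57, 0.733]
force: [-0.2, 0.7, -0.4]
width: 0.0007
```

Request:
jog_arm:
  motion:
    - {"dx":0.002,"dy":0,"dz":0,"twist":0}
    - {"dx":0.004,"dy":0,"dz":0,"twist":0}

```text
t: 3.88
eef_pos: [0.4533, 0.1702, 0.1463]
ee_rot: [1.269, 1.571, -2.567]
force: [-1.1, 0.2, -1.3]
width: -0.0
```

Run:
```python
from h import *
import cv2
to([.454,.1705,.159])
a=arm.grab_frame('scene')[:,:,::-1]
cv2.imwrite('pics/p8.png',cv2.resize(a[180:280,175:275],None,fx=6,fy=6,interpolation=2))
```

```text
t 3.8833 pos [0.4533 0.1702 0.1463] F [-1.09  0.17 -1.3 ] M [0.06 0.11 0.02] w -0.0 q [ 0.767  0.088 -0.477 -0.    -1.006 -1.461]
jog [-0.0127 -0.0007 -0.0004]
tool axes (cols)
 [[-0.    -0.64  -0.768]
 [-0.    -0.768  0.64 ]
 [-1.     0.     0.   ]]
```

View pics/p8.png

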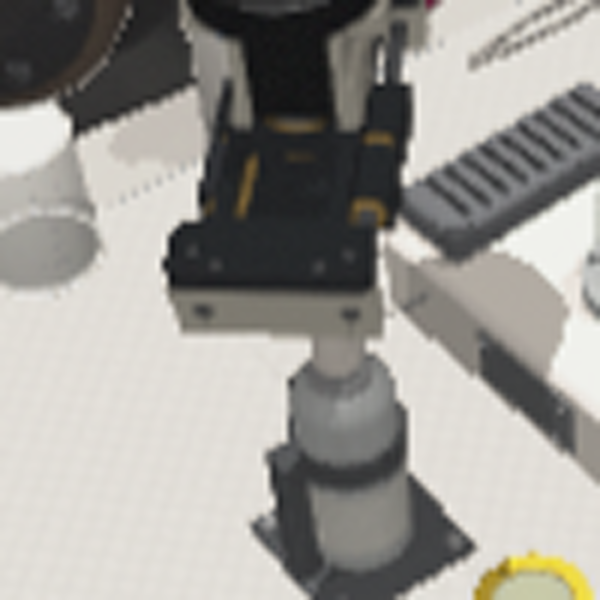

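Request:
jog_arm:
  motion:
    - {"dx":0.002,"dy":0,"dz":0,"twist":0}
    - {"dx":0.004,"dy":0,"dz":0,"twist":0}

```text
t: 4.1
eef_pos: [0.4533, 0.1703, 0.1424]
ee_rot: [-2.04, 1.571, 0.407]
force: [-0.2, 0.5, 0.3]
width: 0.0005
```

Request:
jog_arm:
  motion:
    - {"dx":0.002,"dy":0,"dz":0,"twist":0}
    - {"dx":0.004,"dy":0,"dz":0,"twist":0}

```text
t: 4.27
eef_pos: [0.4533, 0.1702, 0.1384]
ee_rot: [-1.234, 1.571, 1.213]
force: [0.5, -0.5, -0.7]
width: 0.0001
```

Request:
jog_arm:
  motion:
    - {"dx":0.002,"dy":0,"dz":0,"twist":0}
    - {"dx":0.004,"dy":0,"dz":0,"twist":0}
    - {"dx":0.004,"dy":0,"dz":0,"twist":0}

```text
t: 4.52
eef_pos: [0.4531, 0.1701, 0.1341]
ee_rot: [1.3, 1.57, -2.537]
force: [-0.6, -0.3, 0.4]
width: 0.0003
```

Run:
```python
from h import *
import cv2
to([.454,.1705,.159])
a=arm.grab_frame('scene')[:,:,::-1];b=arm.grab_frame('top')[:,:,::-1]
cv2.imwrite('pics/p9.png',np.hstack([cv2.resize(m,None,fx=4.4,fy=4.4,interpolation=2) for m in(a[180:270,175:265],b[140:230,175:265])]))
```

```text
t 4.5167 pos [0.4531 0.1701 0.1341] F [-0.65 -0.33  0.42] M [-0.   -0.   -0.01] w 0.0003 q [ 0.767  0.101 -0.494 -0.    -0.977 -1.461]
jog [-0.0249 -0.0009 -0.0004]
tool axes (cols)
 [[-0.001 -0.64  -0.768]
 [-0.    -0.768  0.64 ]
 [-1.     0.001  0.   ]]
```

View pics/p9.png

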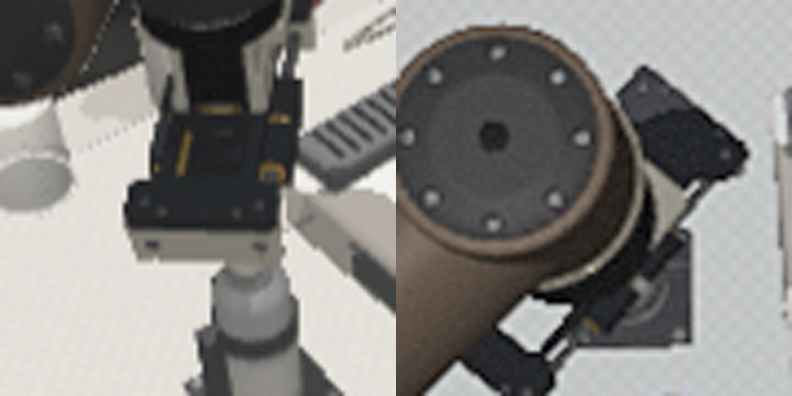

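Request:
jog_arm:
  motion:
    - {"dx":0.002,"dy":0,"dz":0,"twist":0}
    - {"dx":0.004,"dy":0,"dz":0,"twist":0}

```text
t: 4.78
eef_pos: [0.4534, 0.1703, 0.1306]
ee_rot: [-1.769, 1.57, 0.678]
force: [0.3, 0.9, 0.1]
width: 0.0003
```

Request:
jog_arm:
  motion:
    - {"dx":0.002,"dy":0,"dz":0,"twist":0}
    - {"dx":0.004,"dy":0,"dz":0,"twist":0}

```text
t: 4.95
eef_pos: [0.4533, 0.1702, 0.1264]
ee_rot: [-2.261, 1.571, 0.186]
force: [-0.7, -0.1, 1.9]
width: 0.0005
```

Request:
jog_arm:
  motion:
    - {"dx":0.002,"dy":0,"dz":0,"twist":0}
    - {"dx":0.002,"dy":0,"dz":0,"twist":0}

```text
t: 5.12
eef_pos: [0.4533, 0.1702, 0.1244]
ee_rot: [1.901, 1.571, -1.935]
force: [-0.9, 0.1, 3.6]
width: 0.0007
```

Run:
```python
from h import *
import cv2
to([.454,.1705,.159])
a=arm.grab_frame('scene')[:,:,::-1];b=arm.grab_frame('top')[:,:,::-1]
cv2.imwrite('pics/p10.png',np.hstack([cv2.resize(m,None,fx=4.4,fy=4.4,interpolation=2) for m in(a[180:270,175:265],b[140:230,175:265])]))
```

```text
t 5.1167 pos [0.4533 0.1702 0.1244] F [-0.93  0.07  3.63] M [0.04 0.57 0.03] w 0.0007 q [ 0.767  0.111 -0.507  0.    -0.953 -1.461]
jog [-0.0346 -0.0007 -0.0004]
tool axes (cols)
 [[-0.    -0.64  -0.768]
 [-0.    -0.768  0.64 ]
 [-1.     0.    -0.   ]]
```

View pics/p10.png

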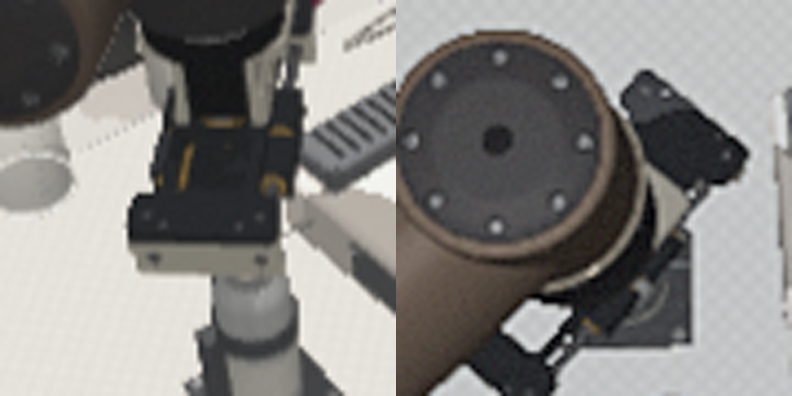

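Request:
jog_arm:
  motion:
    - {"dx":0.001,"dy":0,"dz":0,"twist":0}
    - {"dx":0.002,"dy":0,"dz":0,"twist":0}
    - {"dx":0.002,"dy":0,"dz":0,"twist":0}

```text
t: 5.47
eef_pos: [0.4534, 0.1702, 0.1228]
ee_rot: [-2.35, 1.571, 0.097]
force: [-2.1, 0.5, 5.9]
width: 0.0004
```

Run:
```python
from h import *
to([.454,.1705,.159])
```

```text
t 5.4667 pos [0.4534 0.1702 0.1228] F [-2.11  0.49  5.89] M [-0.02  0.88  0.01] w 0.0004 q [ 0.767  0.113 -0.509  0.    -0.948 -1.461]
jog [-0.0362 -0.0006 -0.0003]
tool axes (cols)
 [[ 0.    -0.64  -0.768]
 [ 0.    -0.768  0.64 ]
 [-1.    -0.    -0.   ]]
```

Request:
jog_arm:
  motion:
    - {"dx":0.0015,"dy":0,"dz":0,"twist":0}
    - {"dx":0.0015,"dy":0,"dz":0,"twist":0}
    - {"dx":0.0015,"dy":0,"dz":0,"twist":0}

```text
t: 5.72
eef_pos: [0.4535, 0.1703, 0.1225]
ee_rot: [-2.223, 1.57, 0.224]
force: [-7.6, -1.4, 18.7]
width: 0.0004
```

Run:
```python
from h import *
to([.454,.1705,.159])
```

```text
t 5.7167 pos [0.4535 0.1703 0.1225] F [-7.57 -1.43 18.73] M [-0.38  2.87 -0.01] w 0.0004 q [ 7.670e-01  1.130e-01 -5.100e-01  1.000e-03 -9.470e-01 -1.461e+00]
jog [-0.0365 -0.0005 -0.0003]
tool axes (cols)
 [[ 0.001 -0.64  -0.769]
 [ 0.    -0.769  0.64 ]
 [-1.    -0.001 -0.001]]
```

Request:
jog_arm:
  motion:
    - {"dx":-0.02,"dy":0,"dz":0,"twist":0}
    - {"dx":-0.04,"dy":0,"dz":0,"twist":0}
    - {"dx":-0.06,"dy":0,"dz":0,"twist":0}
    - {"dx":-0.06,"dy":0,"dz":0,"twist":0}

```text
t: 6.05
eef_pos: [0.4552, 0.1714, 0.1846]
ee_rot: [-1.899, 1.565, 0.549]
force: [1.1, 0.2, 0.5]
width: 0.0003
```

Request:
jog_arm:
  motion:
    - {"dx":0,"dy":0.016,"dz":-0.014,"twist":-7}
    - {"dx":0,"dy":0.032,"dz":-0.028,"twist":-14}
    - {"dx":0,"dy":0.05,"dz":-0.043,"twist":-21}
    - {"dx":0,"dy":0.07,"dz":-0.06,"twist":-28}
    - {"dx":0,"dy":0.09,"dz":-0.077,"twist":-35}
    - {"dx":0,"dy":0.11,"dz":-0.094,"twist":-42}
    - {"dx":0,"dy":0.134,"dz":-0.114,"twist":-49}
    - {"dx":0,"dy":0.134,"dz":-0.114,"twist":-56}
    - {"dx":0,"dy":0.134,"dz":-0.114,"twist":-63}
    - {"dx":0,"dy":0.134,"dz":-0.114,"twist":-70}
    - {"dx":0,"dy":0.134,"dz":-0.114,"twist":-77}
    - {"dx":0,"dy":0.134,"dz":-0.114,"twist":-84}
    - {"dx":0,"dy":0.134,"dz":-0.114,"twist":-91}
    - {"dx":0,"dy":0.134,"dz":-0.114,"twist":-98}
    - {"dx":0,"dy":0.134,"dz":-0.114,"twist":-100}
    - {"dx":0,"dy":0.134,"dz":-0.114,"twist":-100}
  gripper: 0.0876

```text
t: 7.38
eef_pos: [0.4549, -0.0057, 0.1805]
ee_rot: [-1.026, 1.57, -3.115]
force: [0.3, -0.4, 0.1]
width: 0.0873
```

Run:
```python
from h import *
import cv2
to([.4555,-.0055,.14])
a=arm.grab_frame('scene')[:,:,::-1];b=arm.grab_frame('top')[:,:,::-1]
cv2.imwrite('pics/q1s.png',cv2.resize(a[150:280,200:360],None,fx=4.5,fy=4.5,interpolation=2));cv2.imwrite('pics/q1t.png',cv2.resize(b[140:260,180:340],None,fx=4.5,fy=4.5,interpolation=2))
```

```text
t 7.3833 pos [ 0.4549 -0.0057  0.1805] F [ 0.3  -0.38  0.07] M [-0.06  0.15 -0.01] w 0.0873 q [ 0.422  0.005 -0.481 -0.    -1.086  0.63 ]
jog [ 0.0405  0.0004 -0.0005]
tool axes (cols)
 [[-0.     0.868 -0.496]
 [-0.    -0.496 -0.868]
 [-1.    -0.     0.   ]]
```

View pics/q1s.png

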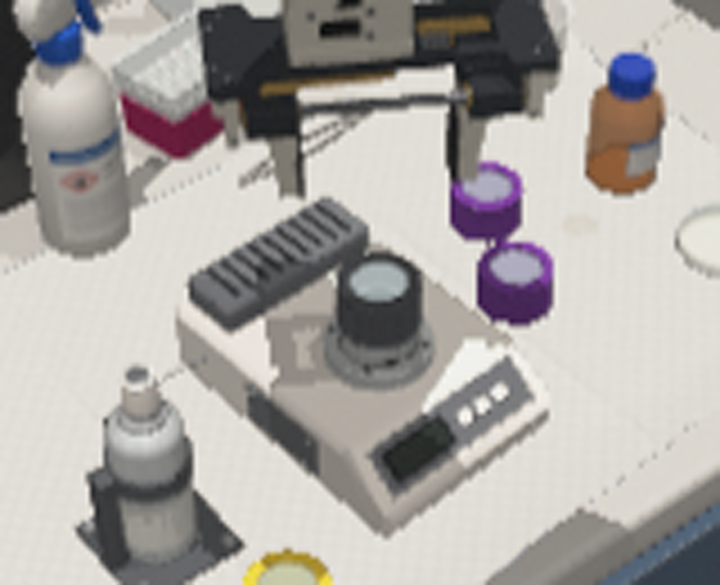

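View pics/q1t.png

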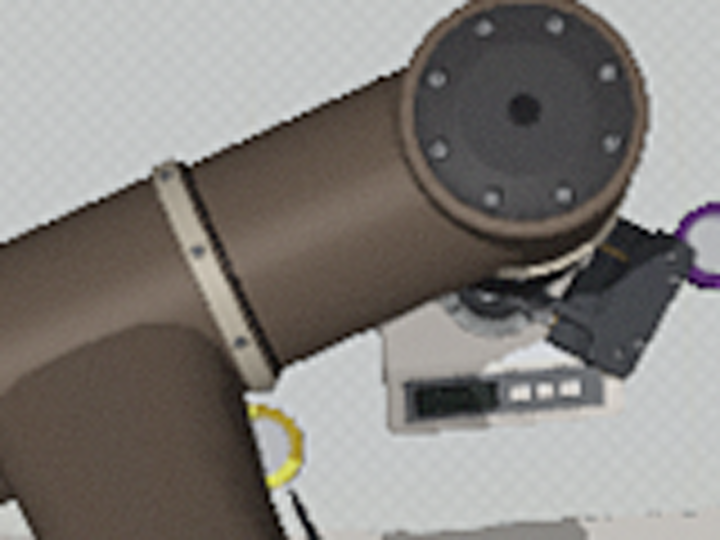

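Run:
```python
from h import *
s,R=tool();p=s['eef_pos']
for dz in(-.05,0,.02,.04,.06):
  print(dz,[proj('scene',p+R@[0,0,k]+[0,0,dz]).round(1) for k in(-.055,-.044,0,.044,.055)])
for z in (.2,.25,.3,.4,.5,.6): print(z,[proj('top',np.r_[(p+R@[0,0,k])[:2],z]).round(1) for k in(0,.097)])
# where does each tip ray intersect vertical plane through z-axis line of jaws?
for uv in((264.9,193.3),(303.3,191.1)):
  e,d=ray('scene',uv); n=R[:,1]; t=n@(p-e)/(n@d); x=e+t*d; print(uv,x.round(4),'tool', (R.T@(x-p)).round(4))
```

```text
-0.05 [array([264.2, 212.2]), array([268.1, 211.8]), array([283.6, 210.3]), array([299.1, 208.8]), array([302.9, 208.4])]
0 [array([263.5, 198.9]), array([267.6, 198.5]), array([283.6, 197. ]), array([299.6, 195.5]), array([303.5, 195.1])]
0.02 [array([263.3, 193.4]), array([267.4, 193. ]), array([283.6, 191.4]), array([299.8, 189.9]), array([303.8, 189.5])]
0.04 [array([263. , 187.7]), array([267.1, 187.3]), array([283.6, 185.7]), array([300. , 184.2]), array([304. , 183.8])]
0.06 [array([262.7, 181.8]), array([266.9, 181.4]), array([283.6, 179.9]), array([300.2, 178.3]), array([304.3, 178. ])]
0.2 [array([291. , 195.8]), array([324.4, 214.4])]
0.25 [array([291.5, 193.3]), array([326.2, 212.6])]
0.3 [array([292. , 190.7]), array([328.1, 210.7])]
0.4 [array([293.2, 184.8]), array([332.4, 206.5])]
0.5 [array([294.6, 177.7]), array([337.5, 201.5])]
0.6 [array([296.3, 169.2]), array([343.6, 195.4])]
(264.9, 193.3) [0.4802 0.0382 0.2004] tool [-0.0197  0.     -0.0506]
(303.3, 191.1) [ 0.4281 -0.0524  0.1952] tool [-0.0146 -0.      0.0539]
```

Request:
jog_arm:
  motion:
    - {"dx":0.025,"dy":0,"dz":0,"twist":0}
    - {"dx":0.05,"dy":0,"dz":0,"twist":0}
    - {"dx":0.065,"dy":0,"dz":0,"twist":0}
    - {"dx":0.08,"dy":0,"dz":0,"twist":0}
    - {"dx":0.08,"dy":0,"dz":0,"twist":0}

```text
t: 7.9
eef_pos: [0.453, -0.0063, 0.0983]
ee_rot: [-0.783, 1.566, -2.876]
force: [-1.1, -0.9, -1.7]
width: 0.0877
```

Run:
```python
from h import *
import cv2
to([.4555,-.0055,.14])
a=arm.grab_frame('scene')[:,:,::-1]
cv2.imwrite('pics/q2s.png',cv2.resize(a[160:250,230:340],None,fx=6.5,fy=6.5,interpolation=2))
s,R=tool();p=s['eef_pos']
print([proj('scene',p+R@[o,0,k]) .round(1) for k in(-.044,.044) for o in(0,-.0175,-.0255)])
```

```text
t 7.9 pos [ 0.453  -0.0063  0.0983] F [-1.08 -0.94 -1.69] M [-0.08  0.26  0.01] w 0.0877 q [ 0.423  0.093 -0.599 -0.001 -0.884  0.627]
jog [-0.0417  0.0016 -0.0018]
tool axes (cols)
 [[-0.005  0.867 -0.499]
 [-0.001 -0.499 -0.867]
 [-1.    -0.003  0.004]]
[array([268.7, 219.8]), array([268.5, 215.4]), array([268.4, 213.3]), array([299.1, 216.7]), array([299.3, 212.3]), array([299.3, 210.2])]
```

View pics/q2s.png

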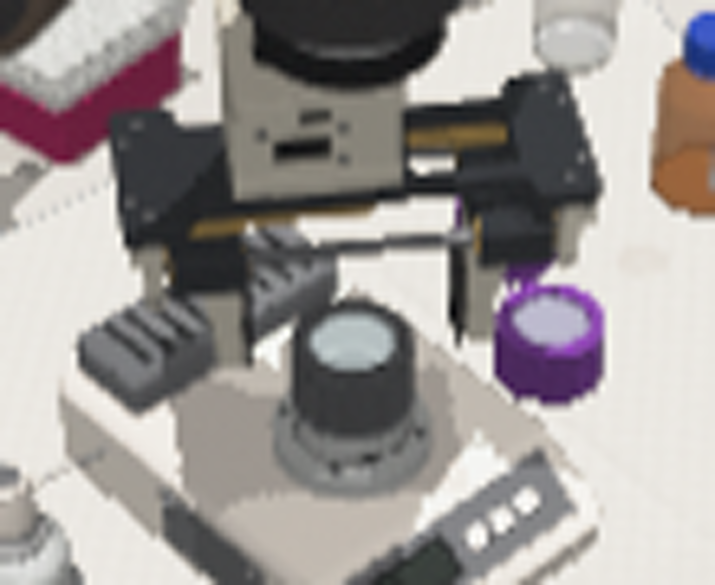

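Request:
jog_arm:
  motion:
    - {"dx":0.008,"dy":0,"dz":0,"twist":0}
    - {"dx":0.016,"dy":0,"dz":0,"twist":0}
    - {"dx":0.02,"dy":0,"dz":0,"twist":0}
    - {"dx":0.02,"dy":0,"dz":0,"twist":0}
    - {"dx":0.02,"dy":0,"dz":0,"twist":0}

```text
t: 8.37
eef_pos: [0.4551, -0.0057, 0.0811]
ee_rot: [-0.297, 1.571, -2.388]
force: [0.2, 0.3, 0.2]
width: 0.0878
```

Run:
```python
from h import *
import cv2
to([.4555,-.0055,.08])
a=arm.grab_frame('scene')[:,:,::-1]
cv2.imwrite('pics/q3s.png',cv2.resize(a[170:240,235:335],None,fx=8,fy=8,interpolation=2))
```

```text
t 8.3667 pos [ 0.4551 -0.0057  0.0811] F [0.17 0.29 0.23] M [-0.06  0.16 -0.01] w 0.0878 q [ 0.422  0.116 -0.621  0.    -0.834  0.628]
jog [ 0.0011  0.0002 -0.0004]
tool axes (cols)
 [[-0.     0.868 -0.497]
 [-0.    -0.497 -0.868]
 [-1.    -0.     0.   ]]
```

View pics/q3s.png

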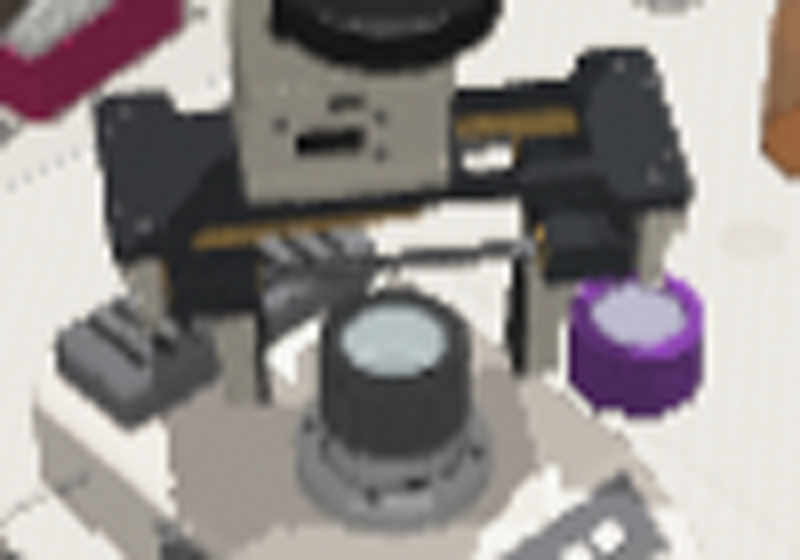

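Request:
jog_arm:
  motion:
    - {"dx":0,"dy":0,"dz":0,"twist":0}
    - {"dx":0,"dy":0,"dz":0,"twist":0}
    - {"dx":0,"dy":0,"dz":0,"twist":0}
    - {"dx":0,"dy":0,"dz":0,"twist":0}
    - {"dx":0,"dy":0,"dz":0,"twist":0}
    - {"dx":0,"dy":0,"dz":0,"twist":0}
    - {"dx":0,"dy":0,"dz":0,"twist":0}
    - {"dx":0,"dy":0,"dz":0,"twist":0}
  gripper: 0.04
  newtons: 25

```text
t: 9.08
eef_pos: [0.4548, -0.006, 0.0811]
ee_rot: [-0.248, 1.57, -2.339]
force: [-1.0, -2.7, 2.7]
width: 0.0535
```

Run:
```python
from h import *
import cv2
to([.4555,-.0055,.08])
a=arm.grab_frame('scene')[:,:,::-1]
cv2.imwrite('pics/q4s.png',cv2.resize(a[170:240,235:335],None,fx=8,fy=8,interpolation=2))
```

```text
t 9.0833 pos [ 0.4548 -0.006   0.0811] F [-0.97 -2.65  2.72] M [-1.04  0.66  0.01] w 0.0535 q [ 0.422  0.116 -0.622  0.    -0.834  0.628]
jog [ 0.0011  0.0003 -0.0008]
tool axes (cols)
 [[-0.001  0.868 -0.497]
 [-0.001 -0.497 -0.868]
 [-1.    -0.     0.001]]
```

View pics/q4s.png

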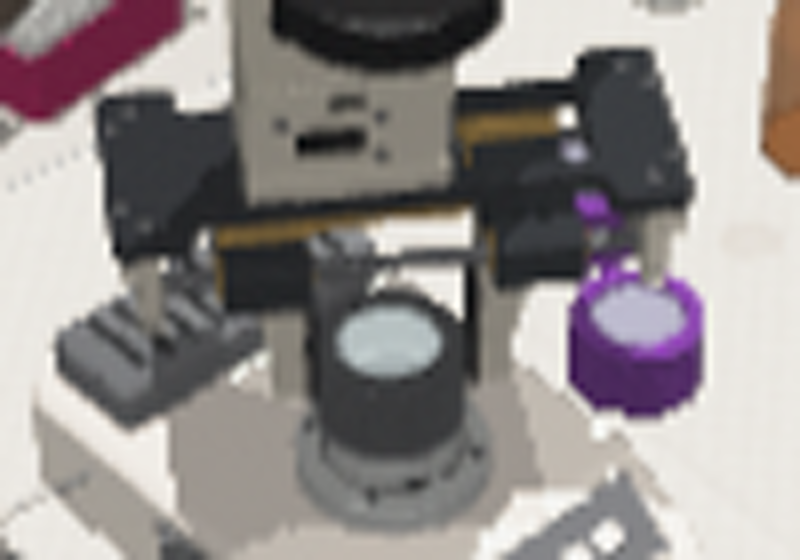

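Request:
jog_arm:
  motion:
    - {"dx":0,"dy":0,"dz":0.001,"twist":0}
    - {"dx":0.001,"dy":0,"dz":0.001,"twist":0}
    - {"dx":0.002,"dy":0,"dz":0.001,"twist":0}
    - {"dx":0.003,"dy":0,"dz":0.001,"twist":0}
    - {"dx":0.003,"dy":0,"dz":0.001,"twist":0}

```text
t: 9.55
eef_pos: [0.4552, -0.0064, 0.0785]
ee_rot: [2.091, 1.57, 0.0]
force: [-1.9, 0.4, 8.7]
width: 0.0535
```

Run:
```python
from h import *
to([.4555,-.0055,.08])
```

```text
t 9.55 pos [ 0.4552 -0.0064  0.0785] F [-1.88  0.38  8.67] M [ 0.18  1.04 -0.05] w 0.0535 q [ 0.421  0.119 -0.626  0.001 -0.825  0.63 ]
jog [-0.0015 -0.0002 -0.001 ]
tool axes (cols)
 [[ 0.001  0.868 -0.497]
 [ 0.    -0.497 -0.868]
 [-1.     0.001 -0.   ]]
```

Request:
jog_arm:
  motion:
    - {"dx":0.0005,"dy":0,"dz":0,"twist":3}
    - {"dx":0.0005,"dy":0,"dz":0,"twist":6}
    - {"dx":0.0005,"dy":0,"dz":0,"twist":9}
    - {"dx":0.0005,"dy":0,"dz":0,"twist":12}
    - {"dx":0.0005,"dy":0,"dz":0,"twist":15}
    - {"dx":0.0005,"dy":0,"dz":0,"twist":15}

```text
t: 10.05
eef_pos: [0.4553, -0.0069, 0.0784]
ee_rot: [1.822, 1.569, -0.533]
force: [-2.1, -2.3, 10.4]
width: 0.0536
```

Run:
```python
from h import *
to([.4555,-.0055,.08])
```

```text
t 10.05 pos [ 0.4553 -0.0069  0.0784] F [-2.13 -2.26 10.43] M [-0.9   0.93 -0.03] w 0.0536 q [ 0.421  0.119 -0.626  0.002 -0.825  0.364]
jog [-0.0016 -0.0009 -0.0011]
tool axes (cols)
 [[ 0.001  0.708 -0.706]
 [-0.001 -0.706 -0.708]
 [-1.     0.001 -0.   ]]
```

Request:
jog_arm:
  motion:
    - {"dx":0.0002,"dy":0,"dz":0.0007,"twist":2.5}
    - {"dx":0.0002,"dy":0,"dz":0.0007,"twist":5}
    - {"dx":0.0002,"dy":0,"dz":0.0007,"twist":7.5}
    - {"dx":0.0002,"dy":0,"dz":0.0007,"twist":10}
    - {"dx":0.0002,"dy":0,"dz":0.0007,"twist":10}

```text
t: 10.47
eef_pos: [0.4549, -0.0076, 0.0784]
ee_rot: [1.842, 1.569, -0.687]
force: [-2.3, -3.9, 12.1]
width: 0.0535
```

Run:
```python
from h import *
to([.4555,-.0055,.08])
```

```text
t 10.4667 pos [ 0.4549 -0.0076  0.0784] F [-2.28 -3.89 12.12] M [-1.48  0.91 -0.04] w 0.0535 q [ 0.42   0.119 -0.627  0.002 -0.824  0.191]
jog [-0.0016 -0.0014 -0.0017]
tool axes (cols)
 [[ 0.001  0.575 -0.818]
 [-0.001 -0.818 -0.575]
 [-1.     0.002 -0.   ]]
```

Request:
jog_arm:
  motion:
    - {"dx":0,"dy":0,"dz":0,"twist":2.5}
    - {"dx":0,"dy":0,"dz":0,"twist":5}
    - {"dx":0,"dy":0,"dz":0,"twist":7.5}
    - {"dx":0,"dy":0,"dz":0,"twist":10}
    - {"dx":0,"dy":0,"dz":0,"twist":10}

```text
t: 10.88
eef_pos: [0.4547, -0.0078, 0.0784]
ee_rot: [1.811, 1.569, -0.893]
force: [-2.2, -3.7, 12.4]
width: 0.0536
```

Run:
```python
from h import *
to([.4555,-.0055,.08])
```

```text
t 10.8833 pos [ 0.4547 -0.0078  0.0784] F [-2.19 -3.72 12.44] M [-1.48  1.14 -0.01] w 0.0536 q [ 0.42   0.118 -0.627  0.002 -0.825  0.017]
jog [-0.0016 -0.0017 -0.0017]
tool axes (cols)
 [[ 0.001  0.424 -0.906]
 [-0.001 -0.906 -0.424]
 [-1.     0.002 -0.   ]]
```

Request:
jog_arm:
  motion:
    - {"dx":0,"dy":0,"dz":-0.0003,"twist":2.5}
    - {"dx":0,"dy":0,"dz":-0.0003,"twist":5}
    - {"dx":0,"dy":0,"dz":-0.0003,"twist":7.5}
    - {"dx":0,"dy":0,"dz":-0.0003,"twist":10}
    - {"dx":0,"dy":0,"dz":-0.0003,"twist":10}

```text
t: 11.3
eef_pos: [0.4551, -0.007, 0.0779]
ee_rot: [2.93, 1.569, 0.051]
force: [-0.5, 1.6, 6.8]
width: 0.0534
```

Run:
```python
from h import *
to([.4555,-.0055,.08])
```

```text
t 11.3 pos [ 0.4551 -0.007   0.0779] F [-0.45  1.63  6.84] M [ 0.21  0.47 -0.13] w 0.0534 q [ 0.42   0.119 -0.627  0.001 -0.823 -0.158]
jog [-0.0021 -0.0013 -0.0008]
tool axes (cols)
 [[ 0.001  0.26  -0.966]
 [ 0.    -0.966 -0.26 ]
 [-1.     0.    -0.001]]
```

Request:
jog_arm:
  motion:
    - {"dx":0.001,"dy":0,"dz":0,"twist":0}
    - {"dx":0.002,"dy":0,"dz":0,"twist":0}
    - {"dx":0.003,"dy":0,"dz":0,"twist":0}
    - {"dx":0.003,"dy":0,"dz":0,"twist":0}

```text
t: 11.63
eef_pos: [0.4558, -0.0063, 0.0758]
ee_rot: [-3.108, 1.568, 0.299]
force: [-4.4, 2.7, 16.5]
width: 0.0532
```

Run:
```python
from h import *
to([.4555,-.0055,.08])
```

```text
t 11.6333 pos [ 0.4558 -0.0063  0.0758] F [-4.37  2.66 16.49] M [ 1.03  1.83 -0.31] w 0.0532 q [ 0.421  0.123 -0.629  0.    -0.816 -0.156]
jog [-0.0042 -0.0008  0.0001]
tool axes (cols)
 [[ 0.003  0.262 -0.965]
 [ 0.001 -0.965 -0.262]
 [-1.    -0.    -0.003]]
```

Request:
jog_arm:
  motion:
    - {"dx":-0.0015,"dy":0,"dz":0,"twist":1.5}
    - {"dx":-0.0015,"dy":0,"dz":0,"twist":3}
    - {"dx":-0.0015,"dy":0,"dz":0,"twist":3}

```text
t: 11.88
eef_pos: [0.4558, -0.0063, 0.0765]
ee_rot: [-3.053, 1.568, 0.301]
force: [0.9, 1.0, 6.1]
width: 0.0537
```

Run:
```python
from h import *
import cv2
to([.4555,-.0055,.08])
a=arm.grab_frame('scene')[:,:,::-1]
cv2.imwrite('pics/q5s.png',cv2.resize(a[170:240,235:335],None,fx=8,fy=8,interpolation=2))
```

```text
t 11.8833 pos [ 0.4558 -0.0063  0.0765] F [0.9  1.03 6.07] M [ 0.46 -0.02 -0.04] w 0.0537 q [ 0.421  0.122 -0.628  0.    -0.818 -0.209]
jog [-0.0035 -0.0009  0.0001]
tool axes (cols)
 [[ 0.003  0.21  -0.978]
 [ 0.001 -0.978 -0.21 ]
 [-1.    -0.    -0.003]]
```

View pics/q5s.png

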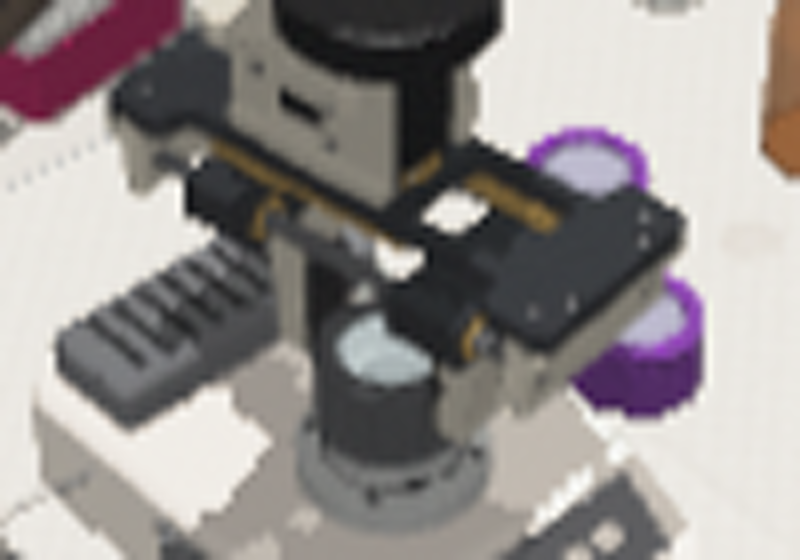

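Request:
jog_arm:
  motion:
    - {"dx":0.001,"dy":0,"dz":0,"twist":0}
    - {"dx":0.002,"dy":0,"dz":0,"twist":0}
    - {"dx":0.003,"dy":0,"dz":0,"twist":0}
    - {"dx":0.003,"dy":0,"dz":0,"twist":0}

```text
t: 12.27
eef_pos: [0.4557, -0.0063, 0.0734]
ee_rot: [-3.026, 1.568, 0.329]
force: [0.4, 2.1, 3.9]
width: 0.0535
```

Run:
```python
from h import *
to([.4555,-.0055,.08])
```

```text
t 12.2667 pos [ 0.4557 -0.0063  0.0734] F [0.36 2.15 3.95] M [ 0.5  -0.04 -0.05] w 0.0535 q [ 0.421  0.126 -0.632  0.    -0.81  -0.208]
jog [-0.0066 -0.0008  0.0001]
tool axes (cols)
 [[ 0.002  0.212 -0.977]
 [ 0.001 -0.977 -0.212]
 [-1.    -0.    -0.003]]
```

Request:
jog_arm:
  motion:
    - {"dx":0.001,"dy":0,"dz":0,"twist":0}
    - {"dx":0.002,"dy":0,"dz":0,"twist":0}
    - {"dx":0.003,"dy":0,"dz":0,"twist":0}
    - {"dx":0.003,"dy":0,"dz":0,"twist":0}

```text
t: 12.6
eef_pos: [0.4558, -0.0063, 0.0705]
ee_rot: [-3.041, 1.568, 0.314]
force: [0.7, 1.2, 5.9]
width: 0.0535
```

Request:
jog_arm:
  motion:
    - {"dx":0.0005,"dy":0,"dz":0,"twist":0}
    - {"dx":0.0015,"dy":0,"dz":0,"twist":0}
    - {"dx":0.002,"dy":0,"dz":0,"twist":0}
    - {"dx":0.002,"dy":0,"dz":0,"twist":0}

```text
t: 12.93
eef_pos: [0.4558, -0.0063, 0.069]
ee_rot: [-3.111, 1.568, 0.244]
force: [-2.6, 1.8, 13.6]
width: 0.0535
```

Run:
```python
from h import *
import cv2
to([.4555,-.0055,.08])
a=arm.grab_frame('scene')[:,:,::-1]
cv2.imwrite('pics/q6s.png',cv2.resize(a[170:240,235:335],None,fx=8,fy=8,interpolation=2))
```

```text
t 12.9333 pos [ 0.4558 -0.0063  0.069 ] F [-2.61  1.81 13.56] M [ 0.71  1.21 -0.09] w 0.0535 q [ 0.421  0.132 -0.637  0.001 -0.799 -0.208]
jog [-0.011  -0.0009  0.0001]
tool axes (cols)
 [[ 0.003  0.212 -0.977]
 [ 0.001 -0.977 -0.212]
 [-1.    -0.    -0.003]]
```

View pics/q6s.png

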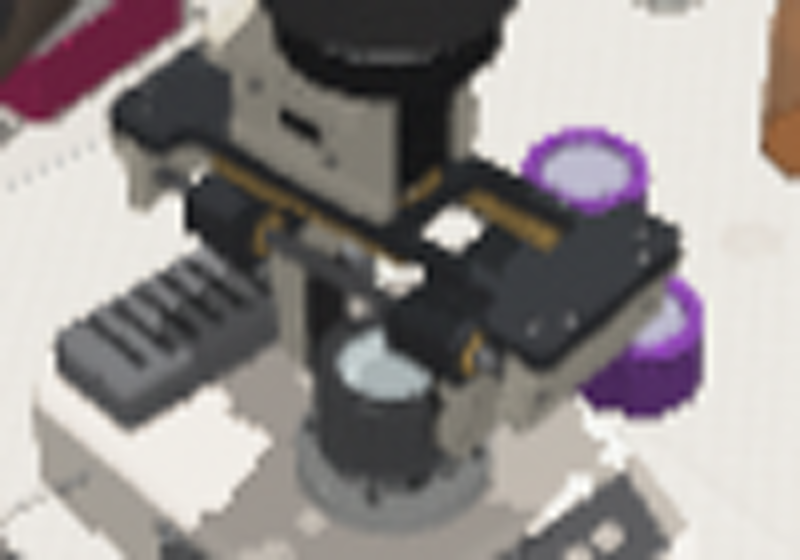

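Request:
jog_arm:
  motion:
    - {"dx":0.0007,"dy":0,"dz":0,"twist":0}
    - {"dx":0.0007,"dy":0,"dz":0,"twist":0}
    - {"dx":0.0007,"dy":0,"dz":0,"twist":0}
  newtons: 35

```text
t: 13.23
eef_pos: [0.4559, -0.0064, 0.069]
ee_rot: [3.128, 1.568, 0.2]
force: [-5.6, 1.9, 21.5]
width: 0.0536
```

Request:
jog_arm:
  motion:
    - {"dx":0,"dy":0,"dz":0,"twist":0}
    - {"dx":0,"dy":0,"dz":0,"twist":0}
    - {"dx":0,"dy":0,"dz":0,"twist":0}
    - {"dx":0,"dy":0,"dz":0,"twist":0}

```text
t: 13.57
eef_pos: [0.4559, -0.0064, 0.069]
ee_rot: [-3.14, 1.568, 0.215]
force: [-5.9, 2.0, 20.5]
width: 0.0536
```

Run:
```python
from h import *
import cv2
to([.4555,-.0055,.08])
a=arm.grab_frame('scene')[:,:,::-1]
cv2.imwrite('pics/q7.png',np.hstack([cv2.resize(m,None,fx=8,fy=8,interpolation=2) for m in(a[195:240,265:305],cv2.imread('pics/scene0.png')[195:240,265:305])]))
cv2.imwrite('pics/q8.png',a)
```

```text
t 13.5667 pos [ 0.4559 -0.0064  0.069 ] F [-5.94  1.96 20.52] M [ 0.86  2.39 -0.06] w 0.0536 q [ 0.421  0.132 -0.638  0.001 -0.798 -0.208]
jog [-0.011  -0.0009  0.0001]
tool axes (cols)
 [[ 0.003  0.212 -0.977]
 [ 0.001 -0.977 -0.212]
 [-1.    -0.    -0.003]]
```

View pics/q7.png

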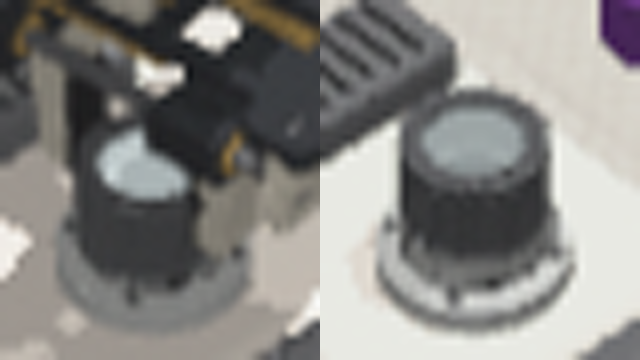

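View pics/q8.png

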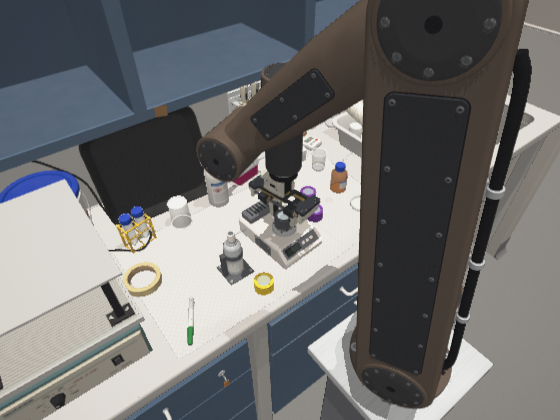

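```bash
python3 -c "
from station import arm
print(arm.job_done())"
```

```text
the job is handed in; nothing more can be done
None
```

The job is handed in, with the gripper still holding the filter cell pushed home; no verdict was reported. The last robot time I read was 13.6 s, against the 51 s limit.

**What I did**
- **Duster:** I pressed the cap with the closed fingers. They met a spring of about 5 mm and then a hard stop at about 19 N. A picture after lifting off showed the cap back up.
- **Turning the cell:** I gripped the dark cell at 53.5 mm opening and turned it about 45° clockwise under light pressure. The push then fell from 12 to 7 N as the keyway came over the pin. It jammed once at 16 N on the way down, so I backed off 1.5 mm and turned 3° more, after which it went down freely.
- **Pushing home:** The cell went down 12.1 mm to a hard stop.

**Last checks**
- At 20.5 N downward, 0.7 mm more command gave about 7 N more push and no movement.
- The camera showed the cell about 12 mm lower, with the fingers clear of the glass. The marker, petri dish and brown bottle looked unmoved by eye.
- The tool stood within about 0.2° of vertical, and the grip was set to 35 N.

**What disagreed**
- **Fingertip position:** The fingertips met things 26 mm (cap contact) or 15–18 mm (pictures) behind the reported tool point, where the text says 11 mm ahead. I relied on force and pictures instead, and gripped at a height that suited both figures.
- **Sideways force:** A sideways force of up to 7.6 N showed while pressing the cap. I took it to be friction, and did not confirm it.

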